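# Work the tight stopper out of a canister in a mosaic workshop

## Task

Work the tight bar-handled stopper out of its square canister: twist it back and forth while pulling up gently, first about 20 degrees anticlockwise (seen from above) and then about 20 degrees clockwise past where it started, both while it is still in the neck, and on until it is free, without lifting the canister in its rack. Then stand the stopper upright in the middle of the empty tray and let go.

Things in the scene. Friction and masses are not known exactly. Their poses are not given: they have to be found in the camera images.
- stopper_grip (a point): Grip point on the axis of the loose wooden stopper (about 120 g, 68 mm high): middle of the length of its bar handle, an upright flat paddle 52 long, 14 thick, 32 mm high, 12 mm below its top. x along the paddle, y across its thickness, z up. Starts 166 mm above the table, x along the rack's x.
- stopper_end (a point): Point at the +x end of the stopper's paddle, 24 mm from the axis at the height of stopper_grip; shows how far the stopper has been twisted.
- stopper_foot (a point): Middle of the stopper's flat foot, 56 mm below stopper_grip. From the foot up: round plug 37 mm across, 18 mm high; sealing band 40 mm across, 12 mm high; flange 56 mm across, 6 mm thick, its top 20 mm below stopper_grip; then the paddle. It starts fully home, flange on the neck's rim, foot 30 mm deep.
- rack: Plywood rack fixed to the table, 127 mm square, 45 mm high, origin at the centre of its underside, z up. In its pocket stands a square aluminium canister, 100 mm wide, that cannot turn or tip but can be lifted. Its round neck (64 mm across) is centred on the rack, rim 140 mm above the table.
- neck (a point): Centre of the neck's rim. Seal pads in the neck hold the stopper with 13 to 21 N of friction at 20 mm radius. Pulled straight, or twisted too little for its rise, it drags the canister (10 N) up; twisted as it rises, the friction acts mostly against the twist: a steady rise of up to 4 mm per 40-degree twist leaves the canister down. It is loose after 10 mm of rise, out after 30 mm.
- canister (a joint): How far the canister has been lifted in its rack (m), 0 when it sits down; it falls back under its own weight.
- tray_middle (a point): Middle of the inner floor, 4 mm above the table, of the empty steel tray, 130 mm square with a rim 12 mm high, fixed to the table; z up.
- other_knob (a point): Bystander: middle of the round wooden knob (40 mm across, top 178 mm above the table) of the other canister, of the same size in the same kind of rack. Not the one to open.
- tiles_middle (a point): Bystander: middle of the floor of the other steel tray, of the same size but full of mosaic tile pieces. Not the one to use.
Things that resemble listed ones, but are neither listed nor needed, are in the scene too. Of the things shaped like the part that bears stopper_grip, the wooden one is meant.

How it is judged:
By the outcome, as a careful person would: the job done as asked, in the order asked, and still so for the second after the job is handed in, with the robot touching nothing.
It also fails if it takes over 58 s, if anything falls off the work surface, if the arm or the gripper's body presses on something with over 40 N, if the wrist force passes 120 N, or if a joint passes its speed limit or range.

## Robot

A 6-joint arm with a two-finger parallel gripper is mounted at the origin on the work surface. World frame = base frame: x ahead of the robot, y to its left, z up, the work surface at z = 0. Lengths are in mm, angles in degrees, forces in N, time in s.
With the tool pointing down it reaches from about 350 to 850 mm from the base axis. Payload 8.1 kg.
Tool frame: the origin (TCP) lies at the very end of the fingers, on their centre line; the grasp point (between the pads) lies 19 mm behind it; z points along the fingers, y is the line along which they close (so a half turn about z gives the same grasp; the last joint's range is limited). The gripper opens to 85 mm and grips with 20 to 120 N. Pads are 22 mm wide; open, the fingers measure 114 mm over their backs; the gripper's body (76 mm by 85 mm) begins 54 mm behind the grasp point. The pads swing forward as they close: fully open they stand 13 mm farther back than shut.
Start: joints at [-68.95, 7.471, 85.268, -0, 87.261, -4.893], TCP at [262.511, -539.531, 231.292] pointing down, gripper open.
Joint ranges: [-169.43, 169.43], [-51.17, 129.36], [1.28, 143.12], [-76.62, 256.62], [0, 156.53], [-152.29, 152.29]. Speed limits (degrees/s): [136.94, 136.94, 159.86, 180, 180, 180].

## Interface

Orientations are given as [roll, pitch, yaw] about the fixed x, y, z axes, in that order (R = Rz(yaw) Ry(pitch) Rx(roll)).
In Python, from bench import sense, eyes, job, models gives the robot as it stands. The module is installed in compiled form; this text tells all that it offers.
- The arm moves only by the tool apply_moves, never from a script. Its argument "rows" is a list of rows, each a list of 6 numbers: the shift along the tool's x, y, z in mm, then the turn, a rotation vector about the tool's x, y, z in rad. In form: [[dx, dy, dz, rx, ry, rz], ...]. A call has exactly 5 rows; each row shifts and turns the commanded pose from where the row before left it, along the tool's axes as they then stand; what a row does not reach is not made up. A row lasts 1/8 s, in which the tool goes at most 62.5 mm and 10.7 degrees, less where a joint would pass 70% of its speed; a pose out of reach is approached as far as the arm can. A call is refused whole if a number of a shift passes 62.5 or a number of a turn 0.188, either way. A call with a gripper value outside its range is refused whole. "fingers" is the finger opening in mm, from 0 to 85.4, set as the call begins (left out, the last holds). The fingers move at their own pace and stop on an object; "grip_force" is the grip in N (left out, the last holds). Time passes only in rows, so rows that do not move let the fingers close, or fill a call up. It gives the time, the measured TCP pose, the force, the opening and the grip force at its end, in the units of the state.
- sense(): the state, without advancing time (a new reading comes with each control period).
- eyes.snapshot(name): name is "side" or "top"; returns (picture, depth): 420x560x3 uint8, red, green, blue; 420x560 float32, mm along the optical axis (not along the pixel's ray), 0 where there is no reading.
- eyes.get_calibration(name): a dict with "intrinsics" (3x3 intrinsics, pixels), "D" ([k1, k2, p1, p2, k3] as OpenCV has them; the pictures are not rectified), "R" (3x3) and "t" (3): a world point X has camera coordinates R X + t. Camera axes: x right, y down, z forward; pixel columns grow to the right and rows downward; lengths in mm; the calibration is good to about 2 mm. A picture is of the moment at which its call begins. get_calibration takes no time and is no camera call.
- job.hand_in(): hands the job in; it is judged then, once.
Trained networks look in the newest picture that a camera, given by its name, has taken for a name from the list of things; names that differ only in an ending like _2 or _b are one class to them, and where a whole thing is asked for, a point or a joint stands for the part that bears it (a point fixed in the world has none). Each returns a list of dicts, best first, with "confidence" (0 to 1); they miss things now and then, are a little off and sometimes report something else, mostly with a low value. They report only what shows in the picture. A call takes as long as a camera call. They do not tell look-alikes from the thing itself.
- models.boxes_of(name, camera): "xyz" ([x, y, z] in mm, in world coordinates, good to about 4 mm: the middle of the surface that is visible of it).
- models.cut_out(name, camera): "pixels" (420x560 bool, what is visible of it).
- models.place_of(name, camera): "xyz" ([x, y, z] in mm, in world coordinates, good to about 4 mm: a listed point, or the origin of a listed thing).
The state is a dict: "time": time; "joint_pos": joint angles; "qd": joint speeds; "joint_efforts": joint torques, N m; "tool_pos": TCP position; "tcp_rot": TCP orientation; "ft_force": force on the tool from outside, world axes, zero at the start; "wrist_torque": the same for the moment, N m; "finger_gap": finger opening in mm; "grip_force": force on a finger pad.
Only numpy, scipy, OpenCV 4.12 (cv2) and the standard library are available. Lean on these libraries where they do the work, as an engineer would, in place of code of your own. Each camera call takes 0.05 s, during which the arm holds its last target. There are 200 camera calls.

## Working session

There is one attempt and no reset: what is moved stays moved. The work goes in short steps, Python scripts to look and compute and a tool call to move; the robot and the scene stay as the last step left them, time stands still between calls to the robot, and variables do not carry over. Pictures are saved under pics/ and viewed, at most 10 in all, crops included, and the job is handed in when it is done.

Besides the shell and the picture viewer there is one more tool, called after ">>>" as name([rows], argument=value, ...), one row to a line, values as JSON. apply_moves: Moves the arm, as the interface text tells. Its arguments: {"type":"object","properties":{"rows":{"type":"array"},"fingers":{"type":"number"},"grip_force":{"type":"number"}},"required":["rows"]}

```bash
mkdir -p pics
python3 - <<'E'
from bench import sense, eyes, models
import cv2,numpy as np
print(sense())
for c in("side","top"):
    p,d=eyes.snapshot(c); cv2.imwrite(f"pics/{c}0.png",p[:,:,::-1]); np.savez(f"{c}0.npz",p=p,d=d)
    k=eyes.get_calibration(c); print(c,k)
    for n in("stopper_grip","stopper_end","stopper_foot","neck","rack","tray_middle","other_knob","tiles_middle"):
        print(n,[(np.round(r["xyz"],0).tolist(),round(r["confidence"],2)) for r in models.place_of(n,c)])
E
```

```text
{'time': 0.0, 'joint_pos': array([-6.89490556e+01,  7.51558986e+00,  8.53288100e+01, -8.42077384e-04,
        8.72604046e+01, -4.89256730e+00]), 'qd': array([-0.07459845,  0.01480514,  0.06182991,  0.01276681, -0.01932715,
        0.07565884]), 'joint_efforts': array([-1.59500109e-03, -5.69401324e+01, -5.00549841e+01, -8.04320061e-04,
        1.50628248e-02, -8.25022721e-05]), 'tool_pos': array([ 262.31643084, -539.02085765,  230.2438933 ]), 'tcp_rot': array([-1.79895506e+02, -8.10054972e-03,  2.59435453e+01]), 'ft_force': array([-0.26698351,  0.00271493,  0.53067473]), 'wrist_torque': array([-0.03731929,  0.0178393 , -0.05575938]), 'grip_force': 0.0, 'finger_gap': 85.626696281893}
side {'intrinsics': array([[397.55891559,   0.        , 279.16992906],
       [  0.        , 397.55891559, 201.06490049],
       [  0.        ,   0.        ,   1.        ]]), 'D': array([-0.00084052,  0.        ,  0.        ,  0.        ,  0.        ]), 'R': array([[-0.99533694, -0.09596852,  0.00971709],
       [-0.06984662,  0.64758449, -0.75878573],
       [ 0.06652691, -0.75592617, -0.65126784]]), 't':
[... 824 characters left out ...]
,  0.        ,  0.        ]), 'R': array([[-0.01018606, -0.99989955, -0.00985543],
       [-0.99058041,  0.01143608, -0.13645387],
       [ 0.13655287,  0.00837267, -0.9905974 ]]), 't': array([  11.79549241,  490.56677946, 1016.84483165])}
stopper_grip [([341.0, -72.0, 56.0], 0.97), ([621.0, -60.0, 56.0], 0.96), ([476.0, -116.0, 169.0], 0.86)]
stopper_end [([498.0, -105.0, 167.0], 0.91), ([346.0, -94.0, 55.0], 0.86), ([621.0, -38.0, 57.0], 0.67), ([474.0, -114.0, 140.0], 0.23)]
stopper_foot []
neck [([470.0, -113.0, 142.0], 0.9)]
rack [([480.0, -116.0, -1.0], 0.72)]
tray_middle [([508.0, 326.0, 1.0], 0.87)]
other_knob [([501.0, -363.0, 166.0], 0.78)]
tiles_middle [([481.0, 92.0, 5.0], 0.97)]
```

View pics/side0.png

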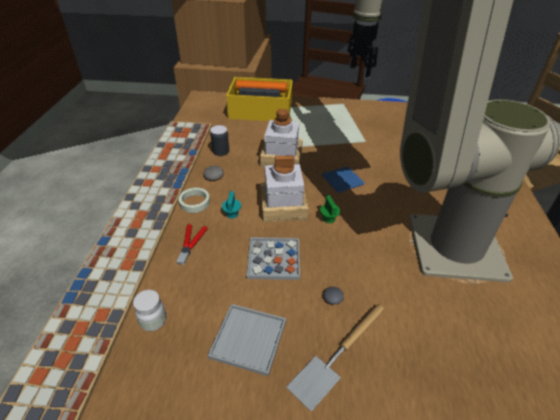

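View pics/top0.png

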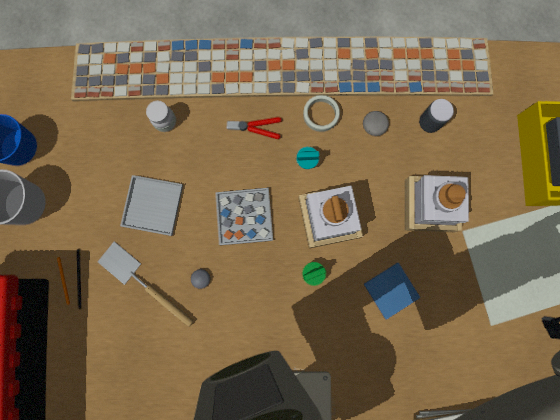

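```bash
cat > h.py <<'E'
import numpy as np,cv2
from bench import eyes
def cloud(c,p,d):
    k=eyes.get_calibration(c); v,u=np.nonzero(d>0); z=d[v,u]
    n=cv2.undistortPoints(np.c_[u,v].astype(np.float64)[:,None],k["intrinsics"],k["D"])[:,0]
    X=np.c_[n*z[:,None],z]
    return (X-k["t"])@k["R"], np.c_[u,v], p[v,u]
def rect(P):
    (c,s,a)=cv2.minAreaRect(P[:,:2].astype(np.float32)); return np.round(c,1),np.round(s,1),round(a,1)
E
python3 - <<'E'
from h import *
for c in("side","top"):
    f=np.load(f"{c}0.npz"); X,uv,col=cloud(c,f["p"],f["d"])
    near=lambda x,y,r:np.hypot(X[:,0]-x,X[:,1]-y)<r
    m=near(477,-115,45)&(X[:,2]>168)&(X[:,2]<190); P=X[m]
    print(c,"paddle top",len(P),P[:,2].mean(),P.mean(0),rect(P),col[m].mean(0))
    m=near(477,-115,100)&(X[:,2]>38)&(X[:,2]<52); print("rack",rect(X[m]),m.sum())
    m=near(477,-115,80)&(X[:,2]>95)&(X[:,2]<125); print("can",rect(X[m]),m.sum(),np.median(X[m][:,2]))
    m=near(477,-115,45)&(X[:,2]>142)&(X[:,2]<150); print("flange",rect(X[m]),m.sum())
    m=near(510,326,110)&(X[:,2]>9)&(X[:,2]<16); print("tray",rect(X[m]),m.sum())
    m=near(510,326,40); print("trayfloor z",np.median(X[m][:,2]))
E
```

```text
side paddle top 101 174.29962506132802 [ 475.32256793 -107.35376661  174.29962506] (array([ 474.4, -108.8]), array([19. , 48.4]), 89.1) [134.1980198   87.98019802  51.14851485]
rack (array([ 473.4, -108.1]), array([126.9, 129.3]), 10.8) 452
can (array([ 473.8, -109.9]), array([100.7, 103.4]), 10.6) 698 113.22345142973525
flange (array([472.3, -98.9]), array([55.2, 32.7]), 8.2) 120
tray (array([510.2, 326.2]), array([132.3, 130.8]), 78.9) 469
trayfloor z 3.239262704247589
top paddle top 181 177.28911894361516 [ 475.22246124 -110.86675778  177.28911894] (array([ 476. , -111.3]), array([51.8, 14.3]), 11.2) [138.77900552  96.89502762  51.07734807]
rack (array([ 476.2, -111.4]), array([127.3, 127.8]), 10.6) 620
can (array([ 475.7, -111.2]), array([101.5, 101.7]), 10.7) 1411 114.7800146820697
flange (array([ 476.6, -111.2]), array([54.9, 56.3]), 78.1) 331
tray (array([512.5, 325.7]), array([132.6, 131.8]), 79.1) 344
trayfloor z 3.888495872148398
```

The side view shows the wooden paddle stopper on its canister at about (284,168), with the empty tray at (248,338). In the top view they are at (335,208) and (152,205). The teal and green look-alikes stand on the table. Stopper: about (475, -111), yaw 10.8°. Tray: about (511.5, 326). The sizes match the given ones.

>>> apply_moves([
  [0,0,0,0,0,0.132],
  [0,0,0,0,0,0.132],
  [29,-38,0,0,0,0],
  [29,-38,0,0,0,0],
  [29,-38,0,0,0,0],
], fingers=85)

```text
time: 1.52
tool_pos: [327.0, -410.0, 231.3]
tcp_rot: [180.0, -0.0, 10.8]
ft_force: [1.0, -1.2, 0.1]
finger_gap: 84.7
grip_force: 0.0
```

>>> apply_moves([
  [29,-38,0,0,0,0],
  [29,-38,0,0,0,0],
  [29,-38,0,0,0,0],
  [29,-38,0,0,0,0],
  [29,-38,0,0,0,0],
])

```text
time: 2.15
tool_pos: [433.9, -196.0, 231.6]
tcp_rot: [180.0, -0.0, 10.8]
ft_force: [-0.1, 0.6, 1.4]
finger_gap: 85.1
grip_force: 0.0
```

>>> apply_moves([
  [29,-38,0,0,0,0],
  [28,-38,0,0,0,0],
  [0,0,0,0,0,0],
  [0,0,0,0,0,0],
  [0,0,0,0,0,0],
])

```text
time: 2.78
tool_pos: [474.7, -113.2, 231.3]
tcp_rot: [180.0, 0.0, 10.7]
ft_force: [-0.8, -0.6, -0.1]
finger_gap: 84.9
grip_force: 0.0
```

```bash
cat >> h.py <<'E'
from bench import sense
def delta(x,y,z,yaw):
    s=sense(); p=s["tool_pos"]; a=np.radians(s["tcp_rot"][2]); w=np.array([x,y,z])-p
    print("t",s["time"],"pos",p.round(1),"rot",s["tcp_rot"].round(2),"F",s["ft_force"].round(1),"M",s["wrist_torque"].round(2),"gap",round(s["finger_gap"],1),"j6",s["joint_pos"][5].round(1))
    print("tool d",np.round([w[0]*np.cos(a)+w[1]*np.sin(a),w[0]*np.sin(a)-w[1]*np.cos(a),-w[2]],1),"rz",round(a-np.radians(yaw),3))
E
python3 -c "
from h import *
delta(475.2,-110.6,150,10.8)"
```

```text
t 2.775 pos [ 474.7 -113.2  231.3] rot [1.7998e+02 1.0000e-02 1.0730e+01] F [-0.8 -0.6 -0.1] M [0.01 0.05 0.03] gap 84.9 j6 59.9
tool d [ 1.  -2.4 81.3] rz -0.001
```

>>> apply_moves([
  [1,-2.4,15,0,0,0],
  [0,0,20,0,0,0],
  [0,0,20,0,0,0],
  [0,0,15,0,0,0],
  [0,0,11,0,0,0],
])

```text
time: 3.4
tool_pos: [475.0, -109.6, 148.9]
tcp_rot: [-180.0, 0.1, 10.8]
ft_force: [1.2, 0.2, -0.4]
finger_gap: 85.4
grip_force: 0.0
```

Run:
```python
from h import *
delta(475.2,-110.6,150,10.8)
im=[]
for c,(u,v) in {"side":(285,160),"top":(335,210)}.items():
    p,d=eyes.snapshot(c); np.savez(f"{c}1.npz",p=p,d=d)
    im.append(cv2.resize(p[v-50:v+50,u-50:u+50,::-1],(400,400),interpolation=cv2.INTER_CUBIC))
cv2.imwrite("pics/g1.png",np.hstack(im))
```

```text
t 3.4 pos [ 475.  -109.6  148.9] rot [-1.7997e+02  6.0000e-02  1.0780e+01] F [ 1.2  0.2 -0.4] M [ 0.02  0.01 -0.05] gap 85.4 j6 60.2
tool d [-0.   1.  -1.1] rz -0.0
```

View pics/g1.png

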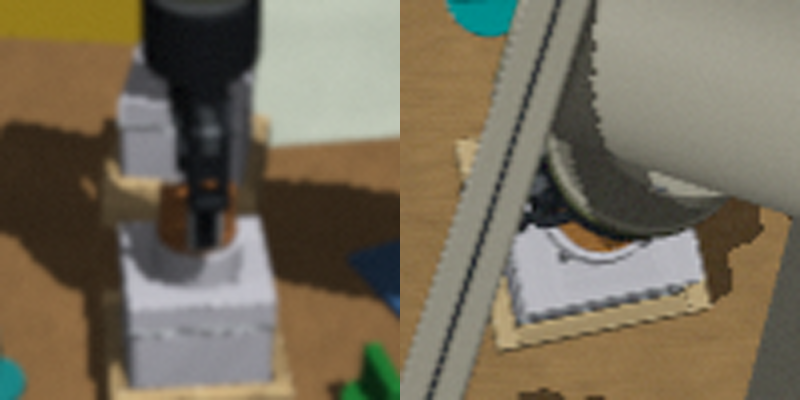

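The crop shows the open fingers straddling the paddle. The near finger at about (205,225) is centred on the flange (157–243) once perspective is allowed for. Closing.

>>> apply_moves([
  [0,0,0,0,0,0],
  [0,0,0,0,0,0],
  [0,0,0,0,0,0],
  [0,0,0,0,0,0],
  [0,0,0,0,0,0],
], fingers=0, grip_force=60)

```text
time: 4.12
tool_pos: [476.4, -111.4, 151.4]
tcp_rot: [179.8, -0.1, 10.8]
ft_force: [0.7, -8.1, 0.3]
finger_gap: 13.1
grip_force: 61.3
```

>>> apply_moves([
  [0,0,0,0,0,0],
  [0,0,0,0,0,0],
  [0,0,0,0,0,0],
  [0,0,0,0,0,0],
  [0,0,0,0,0,0],
])

```text
time: 4.75
tool_pos: [476.4, -111.4, 151.4]
tcp_rot: [179.8, -0.1, 10.8]
ft_force: [0.9, -8.0, 2.0]
finger_gap: 13.2
grip_force: 61.3
```

```bash
python3 -c "
from h import *
delta(475.2,-110.6,150,10.8)"
```

```text
t 4.75 pos [ 476.4 -111.4  151.4] rot [ 1.7977e+02 -9.0000e-02  1.0780e+01] F [ 0.9 -8.   2. ] M [-1.41 -0.08 -0.06] gap 13.2 j6 60.2
tool d [-1.1 -1.   1.4] rz -0.0
```

>>> apply_moves([
  [0,1,0,0,0,0],
  [0,0,0,0,0,0],
  [0,0,0,0,0,0],
  [0,0,0,0,0,0],
  [0,0,0,0,0,0],
])

```text
time: 5.38
tool_pos: [476.5, -111.5, 151.3]
tcp_rot: [179.9, -0.1, 10.8]
ft_force: [0.1, -6.4, 4.8]
finger_gap: 13.1
grip_force: 61.8
```

>>> apply_moves([
  [0,1,0,0,0,0],
  [0,1,0,0,0,0],
  [0,0,0,0,0,0],
  [0,0,0,0,0,0],
  [0,0,0,0,0,0],
])

```text
time: 6.0
tool_pos: [476.6, -111.9, 151.2]
tcp_rot: [-180.0, -0.1, 10.8]
ft_force: [-2.0, 1.4, 7.3]
finger_gap: 12.9
grip_force: 62.3
```

```bash
python3 -c "
from h import *
delta(475.2,-110.6,150,10.8)"
```

```text
t 6.0 pos [ 476.6 -111.9  151.2] rot [-1.7997e+02 -6.0000e-02  1.0840e+01] F [-2.   1.4  7.3] M [0.34 0.32 0.01] gap 12.9 j6 59.9
tool d [-1.1 -1.5  1.2] rz 0.001
```

>>> apply_moves([
  [0,0,0,0,0,-0.12],
  [0,0,-0.6,0,0,-0.12],
  [0,0,-0.6,0,0,-0.13],
  [0,0,0,0,0,0],
  [0,0,0,0,0,0],
])

```text
time: 6.62
tool_pos: [476.1, -112.2, 151.3]
tcp_rot: [-180.0, -0.0, 31.9]
ft_force: [1.0, 0.4, -1.2]
finger_gap: 13.1
grip_force: 61.1
```

Run:
```python
from h import *
from bench import models
delta(475.2,-110.6,150,10.8)
for c in("side","top"):
    p,d=eyes.snapshot(c)
    for n in("stopper_grip","stopper_end"):
        print(c,n,[(np.round(r["xyz"],0).tolist(),round(r["confidence"],2)) for r in models.place_of(n,c) if r["xyz"][2]>100])
```

```text
t 6.625 pos [ 476.1 -112.2  151.3] rot [-179.98   -0.     31.88] F [ 1.   0.4 -1.2] M [-0.06 -0.2   0.19] gap 13.1 j6 38.8
tool d [ 0.1 -1.8  1.3] rz 0.368
side stopper_grip [([474.0, -110.0, 164.0], 0.67)]
side stopper_end [([496.0, -96.0, 166.0], 0.65)]
top stopper_grip [([477.0, -117.0, 168.0], 0.44), ([505.0, -363.0, 168.0], 0.34)]
top stopper_end []
```

>>> apply_moves([
  [0,0,0,0,0,0.145],
  [0,0,-0.6,0,0,0.145],
  [0,0,-0.6,0,0,0.145],
  [0,0,-0.6,0,0,0.145],
  [0,0,-0.6,0,0,0.15],
])

```text
time: 7.55
tool_pos: [476.0, -112.8, 153.4]
tcp_rot: [180.0, 0.0, -10.1]
ft_force: [1.7, -4.0, -4.6]
finger_gap: 13.2
grip_force: 60.6
```

Run:
```python
from h import *
from bench import models
delta(475.2,-110.6,150,10.8)
p,d=eyes.snapshot("side"); np.savez("side2.npz",p=p,d=d)
for n in("stopper_grip","stopper_end"):
        print(n,[(np.round(r["xyz"],0).tolist(),round(r["confidence"],2)) for r in models.place_of(n,"side") if r["xyz"][2]>100])
```

```text
t 7.55 pos [ 476.  -112.8  153.4] rot [ 1.7996e+02  2.0000e-02 -1.0120e+01] F [ 1.7 -4.  -4.6] M [-0.54 -0.42  0.28] gap 13.2 j6 80.8
tool d [-1.1 -2.1  3.4] rz -0.365
stopper_grip [([476.0, -114.0, 169.0], 0.72), ([502.0, -366.0, 164.0], 0.21)]
stopper_end [([499.0, -114.0, 170.0], 0.76)]
```

>>> apply_moves([
  [0,0,0,0,0,-0.145],
  [0,0,-0.6,0,0,-0.145],
  [0,0,-0.6,0,0,-0.145],
  [0,0,-0.6,0,0,-0.145],
  [0,0,-0.6,0,0,-0.145],
])

```text
time: 8.32
tool_pos: [476.0, -112.2, 156.0]
tcp_rot: [-180.0, 0.0, 32.2]
ft_force: [1.0, 0.9, -4.4]
finger_gap: 12.9
grip_force: 60.6
```

>>> apply_moves([
  [0,0,0,0,0,0.145],
  [0,0,-0.6,0,0,0.145],
  [0,0,-0.6,0,0,0.145],
  [0,0,-0.6,0,0,0.145],
  [0,0,-0.6,0,0,0.145],
])

```text
time: 8.95
tool_pos: [476.0, -112.7, 158.4]
tcp_rot: [180.0, 0.0, -9.9]
ft_force: [2.1, -3.3, -4.0]
finger_gap: 12.9
grip_force: 60.6
```

>>> apply_moves([
  [0,0,0,0,0,-0.145],
  [0,0,-0.6,0,0,-0.145],
  [0,0,-0.6,0,0,-0.145],
  [0,0,-0.6,0,0,-0.145],
  [0,0,-0.6,0,0,-0.145],
])

```text
time: 9.57
tool_pos: [476.1, -112.5, 161.2]
tcp_rot: [180.0, 0.0, 32.2]
ft_force: [0.2, 0.5, -0.1]
finger_gap: 12.6
grip_force: 61.1
```

>>> apply_moves([
  [0,0,0,0,0,0.145],
  [0,0,-0.6,0,0,0.145],
  [0,0,-0.6,0,0,0.145],
  [0,0,-0.6,0,0,0.145],
  [0,0,-0.6,0,0,0.145],
])

```text
time: 10.2
tool_pos: [476.2, -112.7, 163.7]
tcp_rot: [180.0, -0.0, -9.9]
ft_force: [0.7, -2.9, -1.0]
finger_gap: 12.8
grip_force: 60.9
```

Run:
```python
from h import *
delta(475.2,-110.6,150,10.8)
p,d=eyes.snapshot("side"); np.savez("side3.npz",p=p,d=d)
u,v=285,160
cv2.imwrite("pics/g3.png",cv2.resize(p[v-50:v+50,u-50:u+50,::-1],(500,500),interpolation=cv2.INTER_CUBIC))
for f in("side1","side2","side3"):
    g=np.load(f+".npz");X,uv,c=cloud("side",g["p"],g["d"])
    m=(np.hypot(X[:,0]-476,X[:,1]+111)<65)&(X[:,2]>100)&(X[:,2]<125)&(X[:,1]>-80)&(X[:,1]<-67); print(f,np.median(X[m][:,2]),m.sum())
```

```text
t 10.2 pos [ 476.2 -112.7  163.7] rot [ 1.7998e+02 -2.0000e-02 -9.8700e+00] F [ 0.7 -2.9 -1. ] M [-0.45 -0.28  0.07] gap 12.8 j6 80.6
tool d [-1.4 -1.9 13.7] rz -0.361
side1 113.444528586765 125
side2 113.4826091882342 127
side3 113.70339808667677 122
```

View pics/g3.png

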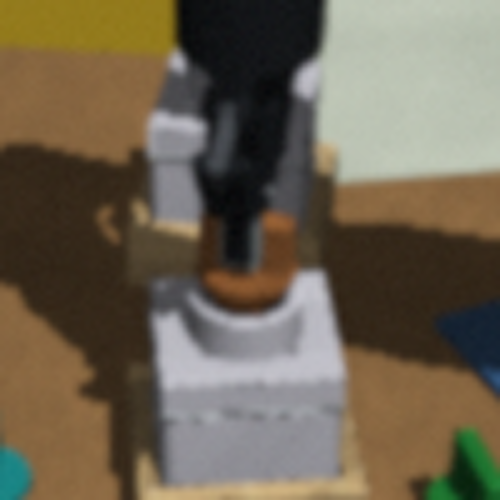

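The crop shows the stopper raised in the neck at about (248,265), with the canister still down. Its top stays at z≈113.5. It is loose now, so lifting out.

>>> apply_moves([
  [0,0,-2,0,0,0],
  [0,0,-4,0,0,0],
  [0,0,-5,0,0,0],
  [0,0,-6,0,0,0],
  [0,0,-6,0,0,0],
])

```text
time: 10.88
tool_pos: [475.9, -112.1, 187.0]
tcp_rot: [-180.0, 0.0, -9.8]
ft_force: [-0.6, -0.4, -0.6]
finger_gap: 13.3
grip_force: 61.0
```

>>> apply_moves([
  [0,0,-8,0,0,0],
  [0,0,-10,0,0,-0.17],
  [0,0,-10,0,0,-0.17],
  [0,0,-6,0,0,-0.17],
  [0,0,-3,0,0,-0.17],
])

```text
time: 11.5
tool_pos: [476.3, -112.4, 224.4]
tcp_rot: [180.0, -0.0, 29.5]
ft_force: [-0.5, -0.2, -0.9]
finger_gap: 13.3
grip_force: 61.0
```

Run:
```python
from h import *
delta(511.5,326,100,29)
p,d=eyes.snapshot("side"); np.savez("side4.npz",p=p,d=d)
u,v=280,140
cv2.imwrite("pics/g4.png",cv2.resize(p[v-80:v+80,u-80:u+80,::-1],(560,560),interpolation=cv2.INTER_CUBIC))
```

```text
t 11.5 pos [ 476.3 -112.4  224.4] rot [ 1.7998e+02 -3.0000e-02  2.9490e+01] F [-0.5 -0.2 -0.9] M [-0.03 -0.07  0.02] gap 13.3 j6 41.2
tool d [ 246.5 -364.3  124.4] rz 0.008
```

View pics/g4.png

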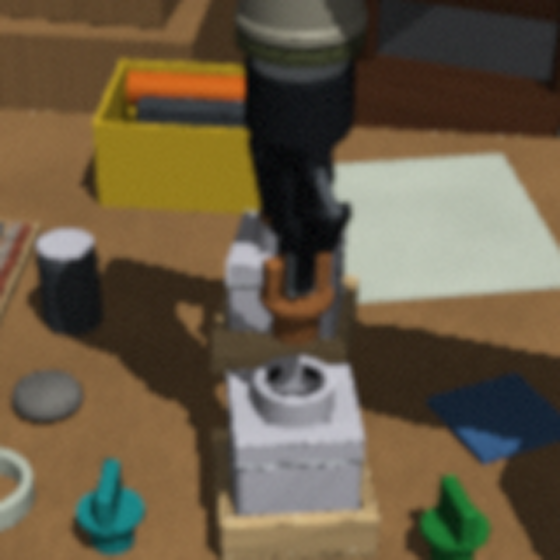

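The stopper hangs free at about (300,300), above the open neck at (293,385). Carrying it to the tray.

>>> apply_moves([
  [10,-15,0,0,0,0],
  [20,-30,0,0,0,0],
  [26,-38,0,0,0,0],
  [26,-38,0,0,0,0],
  [26,-38,0,0,0,0],
])

```text
time: 12.18
tool_pos: [492.5, 81.4, 223.5]
tcp_rot: [-180.0, 0.0, 28.9]
ft_force: [0.6, 0.2, -0.9]
finger_gap: 12.8
grip_force: 61.0
```

>>> apply_moves([
  [26,-38,0,0,0,0],
  [26,-38,0,0,0,0],
  [26,-38,0,0,0,0],
  [24,-36,0,0,0,0],
  [18,-28,0,0,0,0],
])

```text
time: 12.8
tool_pos: [510.0, 295.7, 223.2]
tcp_rot: [-180.0, 0.0, 29.0]
ft_force: [0.4, 0.7, -0.3]
finger_gap: 12.9
grip_force: 61.0
```

>>> apply_moves([
  [12,-18,10,0,0,0],
  [6,-9,25,0,0,0],
  [0,0,30,0,0,0],
  [0,0,30,0,0,0],
  [0,0,25,0,0,0],
])

```text
time: 13.42
tool_pos: [512.2, 326.0, 101.8]
tcp_rot: [-180.0, 0.1, 29.0]
ft_force: [-0.0, -0.3, -0.4]
finger_gap: 13.4
grip_force: 61.0
```

>>> apply_moves([
  [0,0,0,0,0,0],
  [0,0,0,0,0,0],
  [0,0,0,0,0,0],
  [0,0,0,0,0,0],
  [0,0,0,0,0,0],
])

```text
time: 14.05
tool_pos: [514.0, 325.4, 104.2]
tcp_rot: [-180.0, -0.1, 29.1]
ft_force: [0.0, -0.2, -0.7]
finger_gap: 12.9
grip_force: 61.0
```

Run:
```python
from h import *
delta(511.5,326,49.5,29)
p,d=eyes.snapshot("side"); np.savez("side5.npz",p=p,d=d)
u,v=250,300
cv2.imwrite("pics/g5.png",cv2.resize(p[v-80:v+80,u-80:u+80,::-1],(560,560),interpolation=cv2.INTER_CUBIC))
X,uv,c=cloud("side",p,d)
m=(np.hypot(X[:,0]-511,X[:,1]-326)<60)&(X[:,2]>35); 
w=m&(c[:,0]>1.35*c[:,2]);print("wood",w.sum(),X[w].min(0),X[w].max(0),X[w].mean(0))
```

```text
t 14.05 pos [514.  325.4 104.2] rot [-1.800e+02 -6.000e-02  2.913e+01] F [ 0.  -0.2 -0.7] M [ 0.01 -0.02  0.01] gap 12.9 j6 88.4
tool d [-1.9 -1.7 54.7] rz 0.002
wood 768 [472.31273635 310.49257138  63.03943143] [558.79972462 380.48600699 469.93041086] [513.04642577 347.55602811 194.46904514]
```

View pics/g5.png

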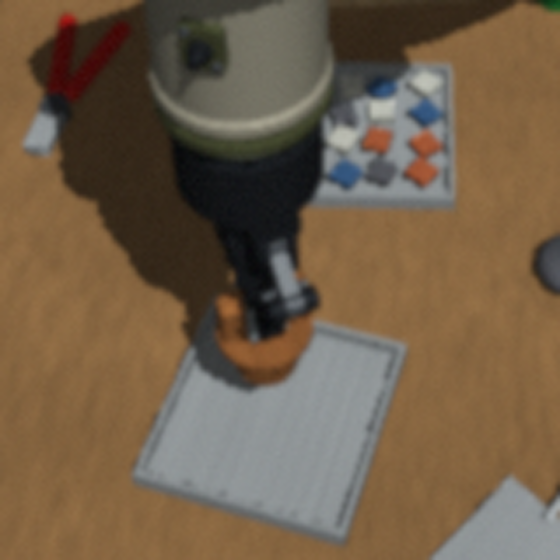

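The stopper is upright at about (265,345), above the empty tray. Lowering it.

>>> apply_moves([
  [-1.5,-1.5,10,0,0,0],
  [0,0,15,0,0,0],
  [0,0,14,0,0,0],
  [0,0,8,0,0,0],
  [0,0,2,0,0,0],
])

```text
time: 14.72
tool_pos: [511.0, 325.5, 53.2]
tcp_rot: [-180.0, 0.1, 29.2]
ft_force: [-0.6, -0.1, -0.4]
finger_gap: 12.9
grip_force: 61.0
```

>>> apply_moves([
  [0,0,0,0,0,0],
  [0,0,0.5,0,0,0],
  [0,0,0.5,0,0,0],
  [0,0,0.5,0,0,0],
  [0,0,0.5,0,0,0],
])

```text
time: 15.35
tool_pos: [511.7, 325.9, 52.6]
tcp_rot: [180.0, -0.0, 29.2]
ft_force: [-0.7, -0.1, -1.1]
finger_gap: 12.9
grip_force: 61.0
```

>>> apply_moves([
  [0,0,0,0,0,0],
  [0,0,0.5,0,0,0],
  [0,0,0.5,0,0,0],
  [0,0,0,0,0,0],
  [0,0,0,0,0,0],
])

```text
time: 15.98
tool_pos: [511.6, 325.9, 51.5]
tcp_rot: [-180.0, 0.0, 29.2]
ft_force: [0.0, 0.5, -0.8]
finger_gap: 12.8
grip_force: 61.0
```

>>> apply_moves([
  [0,0,0.6,0,0,0],
  [0,0,0.6,0,0,0],
  [0,0,0.5,0,0,0],
  [0,0,0,0,0,0],
  [0,0,0,0,0,0],
])

```text
time: 16.6
tool_pos: [511.6, 325.8, 49.8]
tcp_rot: [180.0, 0.0, 29.1]
ft_force: [0.0, 0.4, -1.3]
finger_gap: 13.1
grip_force: 61.0
```

>>> apply_moves([
  [0,0,0.4,0,0,0],
  [0,0,0.4,0,0,0],
  [0,0,0,0,0,0],
  [0,0,0,0,0,0],
  [0,0,0,0,0,0],
])

```text
time: 17.23
tool_pos: [511.7, 325.9, 49.0]
tcp_rot: [-180.0, -0.0, 29.2]
ft_force: [1.4, -0.1, -0.6]
finger_gap: 12.8
grip_force: 61.0
```

>>> apply_moves([
  [0,0,0.4,0,0,0],
  [0,0,0.4,0,0,0],
  [0,0,0,0,0,0],
  [0,0,0,0,0,0],
  [0,0,0,0,0,0],
])

```text
time: 17.85
tool_pos: [511.6, 325.9, 48.2]
tcp_rot: [-180.0, -0.0, 29.2]
ft_force: [0.1, 0.1, -0.5]
finger_gap: 13.1
grip_force: 61.0
```

>>> apply_moves([
  [0,0,0.4,0,0,0],
  [0,0,0.4,0,0,0],
  [0,0,0,0,0,0],
  [0,0,0,0,0,0],
  [0,0,0,0,0,0],
])

```text
time: 18.48
tool_pos: [511.6, 325.8, 47.4]
tcp_rot: [-180.0, -0.0, 29.2]
ft_force: [-0.4, -0.8, -0.9]
finger_gap: 12.7
grip_force: 61.0
```

>>> apply_moves([
  [0,0,0.4,0,0,0],
  [0,0,0.4,0,0,0],
  [0,0,0,0,0,0],
  [0,0,0,0,0,0],
  [0,0,0,0,0,0],
])

```text
time: 19.1
tool_pos: [511.6, 325.9, 46.6]
tcp_rot: [-180.0, -0.0, 29.2]
ft_force: [0.0, -0.5, -0.2]
finger_gap: 12.9
grip_force: 61.0
```

Run:
```python
from h import *
from bench import models
delta(511.5,326,49.5,29)
p,d=eyes.snapshot("side"); np.savez("side6.npz",p=p,d=d)
u,v=250,310
cv2.imwrite("pics/g6.png",cv2.resize(p[v-60:v+60,u-60:u+60,::-1],(600,600),interpolation=cv2.INTER_CUBIC))
for n in("stopper_grip","stopper_foot"):
  print(n,[(np.round(r["xyz"],0).tolist(),round(r["confidence"],2)) for r in models.place_of(n,"side")])
X,uv,c=cloud("side",p,d)
w=(np.hypot(X[:,0]-511,X[:,1]-326)<40)&(X[:,2]>10)&(X[:,2]<75)&(c[:,0]>1.8*c[:,2])
print("wood",w.sum(),np.percentile(X[w],[1,50,99],axis=0).round(1)); print(np.histogram(X[w][:,2],range(10,80,4)))
```

```text
t 19.1 pos [511.6 325.9  46.6] rot [-180.     -0.     29.15] F [ 0.  -0.5 -0.2] M [-0.01  0.01 -0.02] gap 12.9 j6 88.5
tool d [-0.1 -0.2 -2.9] rz 0.003
stopper_grip [([511.0, 323.0, 58.0], 0.83), ([343.0, -74.0, 56.0], 0.72)]
stopper_foot [([339.0, -73.0, 5.0], 0.86), ([515.0, 329.0, 10.0], 0.59)]
wood 312 [[485.7 317.9  13.9]
 [513.6 342.3  41.6]
 [534.3 354.   73.6]]
(array([  4,  10,   0,   0,   0,   1,  13, 141,  34,   8,  10,  10,  15,
        11,  10,  42,   3]), array([10, 14, 18, 22, 26, 30, 34, 38, 42, 46, 50, 54, 58, 62, 66, 70, 74,
       78]))
```

View pics/g6.png

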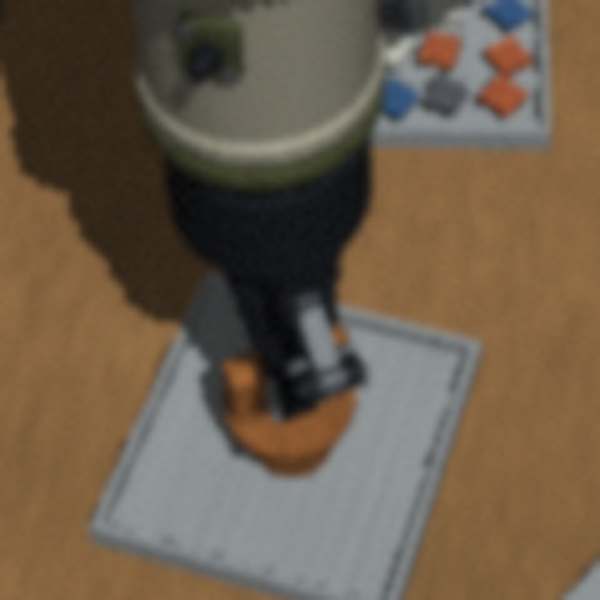

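The stopper is upright in the tray at about (290,420). Its flange top reads z≈41, against 40 when standing, so it is about 1–2 mm above the floor. Inching down to contact.

>>> apply_moves([
  [0,0,0.4,0,0,0],
  [0,0,0.4,0,0,0],
  [0,0,0,0,0,0],
  [0,0,0,0,0,0],
  [0,0,0,0,0,0],
])

```text
time: 19.88
tool_pos: [511.6, 325.9, 45.8]
tcp_rot: [-180.0, -0.0, 29.2]
ft_force: [-0.1, 0.1, -1.2]
finger_gap: 13.0
grip_force: 61.0
```

>>> apply_moves([
  [0,0,0.3,0,0,0],
  [0,0,0.3,0,0,0],
  [0,0,0,0,0,0],
  [0,0,0,0,0,0],
  [0,0,0,0,0,0],
])

```text
time: 20.5
tool_pos: [511.7, 325.9, 45.3]
tcp_rot: [180.0, -0.0, 29.2]
ft_force: [-0.3, 0.3, -0.5]
finger_gap: 12.8
grip_force: 61.2
```

>>> apply_moves([
  [0,0,0.3,0,0,0],
  [0,0,0.3,0,0,0],
  [0,0,0,0,0,0],
  [0,0,0,0,0,0],
  [0,0,0,0,0,0],
])

```text
time: 21.12
tool_pos: [511.8, 325.9, 45.2]
tcp_rot: [180.0, -0.0, 29.2]
ft_force: [-2.7, -1.7, 5.3]
finger_gap: 13.2
grip_force: 62.1
```

Contact is made at 5 N. Releasing.

>>> apply_moves([
  [0,0,-0.3,0,0,0],
  [0,0,0,0,0,0],
  [0,0,0,0,0,0],
  [0,0,0,0,0,0],
  [0,0,0,0,0,0],
])

```text
time: 21.75
tool_pos: [511.8, 325.9, 45.2]
tcp_rot: [180.0, -0.0, 29.2]
ft_force: [-2.2, -1.4, 5.7]
finger_gap: 12.9
grip_force: 61.8
```

>>> apply_moves([
  [0,0,0,0,0,0],
  [0,0,0,0,0,0],
  [0,0,0,0,0,0],
  [0,0,0,0,0,0],
  [0,0,0,0,0,0],
], fingers=60)

```text
time: 22.38
tool_pos: [511.6, 325.8, 44.9]
tcp_rot: [180.0, 0.0, 29.2]
ft_force: [-0.3, 0.6, 0.6]
finger_gap: 60.0
grip_force: 0.0
```

>>> apply_moves([
  [0,0,-5,0,0,0],
  [0,0,-15,0,0,0],
  [0,0,-30,0,0,0],
  [0,0,-40,0,0,0],
  [0,0,-40,0,0,0],
])

```text
time: 23.0
tool_pos: [511.7, 325.9, 177.5]
tcp_rot: [-180.0, -0.1, 29.2]
ft_force: [0.4, 0.0, -0.1]
finger_gap: 60.4
grip_force: 0.0
```

>>> apply_moves([
  [-30,40,0,0,0,0],
  [-30,40,0,0,0,0],
  [-30,40,0,0,0,0],
  [0,0,0,0,0,0],
  [0,0,0,0,0,0],
])

```text
time: 23.62
tool_pos: [492.0, 177.4, 176.2]
tcp_rot: [180.0, -0.1, 29.1]
ft_force: [-0.3, -0.2, -0.0]
finger_gap: 59.6
grip_force: 0.0
```

Run:
```python
from h import *
delta(511.5,326,49.5,29)
im=[]
for c,(u,v) in {"side":(250,300),"top":(152,205)}.items():
    p,d=eyes.snapshot(c); X,uv,col=cloud(c,p,d)
    im.append(cv2.resize(p[v-80:v+80,u-80:u+80,::-1],(400,400)))
    m=np.hypot(X[:,0]-511.5,X[:,1]-326)<40
    for lo,hi in((67,80),(36,45)):
        w=m&(X[:,2]>lo)&(X[:,2]<hi); print(c,w.sum(),rect(X[w]),np.median(X[w][:,2]))
    w=(np.hypot(X[:,0]-476,X[:,1]+111)<60)&(X[:,2]>130)&(X[:,2]<150); print("rim",w.sum(),np.median(X[w][:,2]) if w.any() else 0)
cv2.imwrite("pics/end.png",np.hstack(im))
```

```text
t 23.625 pos [492.  177.4 176.2] rot [ 1.7999e+02 -1.1000e-01  2.9110e+01] F [-0.3 -0.2 -0. ] M [-0.02 -0.05 -0.02] gap 59.6 j6 75.1
tool d [  89.3 -120.3  126.7] rz 0.002
side 165 (array([509.1, 328.1]), array([51.4, 16. ]), 27.4) 70.57341328112653
side 249 (array([510.2, 330.9]), array([48.2, 53.1]), 61.5) 39.37018658040261
rim 104 137.27072780032952
top 106 (array([508.5, 323.5]), array([45.9, 14.2]), 31.0) 71.81800867053343
top 115 (array([505.1, 332.8]), array([41.3, 42. ]), 2.3) 39.88504550405148
rim 385 139.19252741266453
```

View pics/end.png

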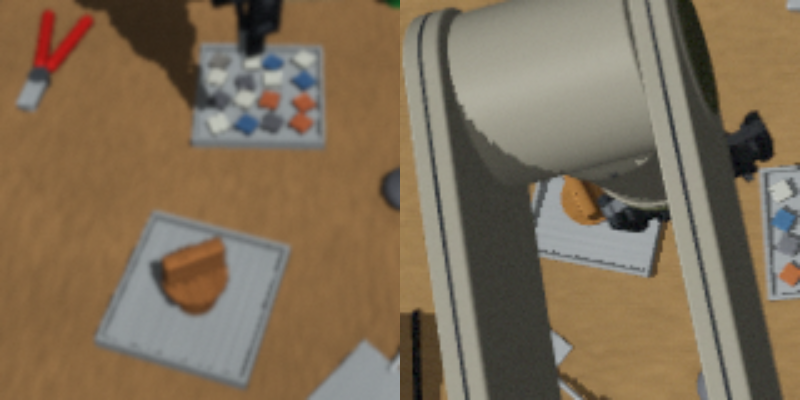

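The stopper stands upright in the middle of the empty tray, at about (195,275) in the side crop. Its top is at z≈71–72 and the arm is clear of it. The canister is down, with its rim at z≈139.

```bash
python3 -c "
from bench import job
print(job.hand_in())"
```

```text
the job is handed in; nothing more can be done
None
```

The stopper was twisted about 21° anticlockwise, then about 21° clockwise past its start, and worked free with the canister still down in every check; it now stands upright within about 3 mm of the middle of the empty tray, and the job was handed in at about 24 s.

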